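# Lock the orange-lidded screw tin by folding down its two end clips

### The job

Lock the steel screw tin with the orange lid: fold down its two open black clips, one after the other, until each lies against the end of the tin, and leave the tin standing where it is. Do not fold the clip of the clear box with the blue lid; that one stays open.

Things in the scene. Friction and masses are not known exactly. Their poses are not given: they have to be found in the camera images.
- tin_lid (a point): centre of the top face of the orange lid of the steel tin, 73 mm above the counter; z up, y along the tin's length to the left clip. Over the lid the tin is 104 mm (x) by 154 mm (y), turned up to 35 degrees; lid already on; about 2.5 kg, standing loose. Each short end has a clip hinged on a line parallel to the tin's x, 79 mm from this point along +y or -y, 66 mm above the counter.
- clip_left (a joint): black clip on the tin's +y end (left seen from the robot), a plate 50 mm wide (centred on the end), 42 long, 4 thick. Angle in rad: 0 = hanging straight down flat against the tin's end, lower edge 24 mm above the counter (stop); 1.57 = straight out, level; larger = pointing up and out. Starts at 1.5 to 2.0; stiff hinge (0.035 N m), stays where it is left
- clip_right (a joint): the same clip on the tin's -y end (right seen from the robot), same size, stiffness and angles: 0 = flat against the end, 1.57 = straight out, level. Starts open at 1.5 to 2.0
- blue_clip (a joint): angle of a like clip on the robot-facing side of another box, clear plastic with a blue lid, 122 mm square, 56 mm tall, which stands on the other side of the robot's centre line (y = 0) from the tin. 0 = folded down, 1.57 = straight out. Starts open at 1.5 to 2.0 rad and must stay open
Things that resemble listed ones, but are neither listed nor needed, are in the scene too. Leave any green or turquoise look-alike of the part that bears tin_lid alone.

How it is judged:
By the outcome, as a careful person would: the job done as asked, in the order asked, and still so for the second after the job is handed in, with the robot touching nothing.
It also fails if it takes over 38 s, if anything falls off the work surface, if the arm or the gripper's body presses on something with over 40 N, if the wrist force passes 120 N, or if a joint passes its speed limit or range.

### The arm

A 6-joint arm with a two-finger parallel gripper is mounted at the origin on the work surface. World frame = base frame: x ahead of the robot, y to its left, z up, the work surface at z = 0. Lengths are in m, angles in degrees, forces in N, time in s.
With the tool pointing down it reaches from about 0.25 to 0.725 m from the base axis. Payload 9.7 kg.
Tool frame: the origin (TCP) lies midway between the tips of the shut fingers; the grasp point (between the pads) lies 19 mm behind it (bot.pinch_z is the distance from the TCP to the grasp point, in m); z points along the fingers, y is the line along which they close (so a half turn about z gives the same grasp; the last joint's range is limited). The gripper opens to 85 mm and grips with 20 to 120 N. Pads are 22 mm wide; open, the fingers measure 114 mm over their backs; the gripper's body (76 mm by 85 mm) begins 54 mm behind the grasp point. The pads swing forward as they close: fully open they stand 13 mm farther back than shut.
Start: joints at [-74.542, 4.979, 10.078, 95.1, 0, 90], TCP at [0.147, -0.53, 0.231] pointing down, gripper open.
Joint ranges: [-179.16, 179.16], [-48.56, 103.87], [-65.8, 70.77], [-126.05, 130.52], [-82.76, 87.17], [-180, 180]. Speed limits (degrees/s): [127.2, 127.2, 147.25, 180, 180, 180].

### API

Orientations are given as [roll, pitch, yaw] about the fixed x, y, z axes, in that order (R = Rz(yaw) Ry(pitch) Rx(roll)).
In Python, from workcell import sensors, camera, camera_params, ticket, bot gives the robot as it stands.
- The arm moves only by the shell command python3 -m jog 'ROWS' [FORCE]. ROWS is JSON, a list that holds one entry, the list of rows, each a list of 5 numbers: the shift along the world's x, y, z in units of 50 mm (1.0 is 50 mm), then the turn about the world's z in units of 5 degrees (1.0 is 5 degrees), then the opening, from 0 (shut) to 1 (fully open). In form: [[[tx, ty, tz, yaw, grip], ...]]. A call has 1 to 8 rows; each row shifts and turns the commanded pose from where the row before left it; what a row does not reach is not made up. A row lasts 1/10 s, in which the tool goes at most 50 mm and 8.59 degrees, less where a joint would pass 70% of its speed; a pose out of reach is approached as far as the arm can. A call is refused whole if a number of a shift passes 1 or a number of a turn 1, either way. A call with a gripper value outside its range is refused whole. The fingers move at their own pace and stop on an object; FORCE is the grip in N (left out, the last holds). Time passes only in rows, so rows that do not move let the fingers close. It gives the time, the measured TCP pose, the force, the opening and the grip force at its end, in the units of the state.
- sensors.get_obs(): the state, without advancing time (a new reading comes with each control period).
- camera(name): name is "scene" or "top" or "wrist"; returns the picture (420x560x3 uint8, blue, green, red); there is no depth.
- camera_params(name): a dict with "fx", "fy", "cx", "cy" (pixels), "T" (4x4, takes a point from camera to world coordinates); the wrist camera has in their place "tool_from_camera" (4x4, takes a point from camera to tool coordinates, whose origin is the TCP and whose axes are the flange's). Camera axes: x right, y down, z forward; pixel columns grow to the right and rows downward; lengths in m; the calibration is good to about 2 mm. The wrist camera is an equidistant fisheye: a pixel r from the principal point sees the ray r / f radians off the axis. A picture is of the moment at which its call begins: read the wrist's pose just before it. camera_params takes no time and is no camera call.
- ticket.job_done(): hands the job in; it is judged then, once.
The state is a dict: "time": time; "q": joint angles; "qd": joint speeds; "joint_efforts": joint torques, N m; "ee_pos": TCP position; "tcp_rot": TCP orientation; "wrist_force": force on the tool from outside, world axes, zero at the start; "torque": the same for the moment, N m; "opening": finger opening in m; "grasp_force": force on a finger pad.
Only numpy, scipy, OpenCV 4.12 (cv2) and the standard library are available. Lean on these libraries where they do the work, as an engineer would, in place of code of your own. Each camera call takes 0.05 s, during which the arm holds its last target. There are 200 camera calls.

## Working session

There is one attempt and no reset: what is moved stays moved. The work goes in short steps, Python scripts to look and compute and a shell command to move; the robot and the scene stay as the last step left them, time stands still between calls to the robot, and variables do not carry over. Pictures are saved under pics/ and viewed, at most 10 in all, crops included, and the job is handed in when it is done.

```bash
mkdir -p pics
python3 - <<'E'
from workcell import sensors,camera,camera_params
import cv2,numpy as np
for n in("scene","top"):
    cv2.imwrite(f"pics/{n}0.png",camera(n)); p=camera_params(n); print(n,p["fx"],p["fy"],p["cx"],p["cy"],np.round(p["T"],4).tolist())
o=sensors.get_obs();print(o["time"],o["ee_pos"],o["tcp_rot"],o["wrist_force"],o["opening"])
E
```

```text
scene 544.8734454910234 544.8734454910234 281.21222857753185 209.00379982607936 [[-0.8253, 0.4592, -0.3287, 0.9972], [0.5645, 0.6863, -0.4585, 0.7366], [0.015, -0.5639, -0.8257, 1.3319], [0.0, 0.0, 0.0, 1.0]]
top 405.142649640151 405.142649640151 278.81085541581 206.12819153484676 [[-0.0013, -0.9843, 0.1763, 0.3174], [-0.9998, -0.0022, -0.0197, 0.0589], [0.0197, -0.1763, -0.9841, 1.1473], [0.0, 0.0, 0.0, 1.0]]
0.1 [ 0.14653689 -0.52990159  0.23064865] [-1.79931124e+02 -1.82494883e-03  1.54583776e+01] [-0.08362455  0.072181    0.02099371] 0.08533799332405871
```

View pics/top0.png

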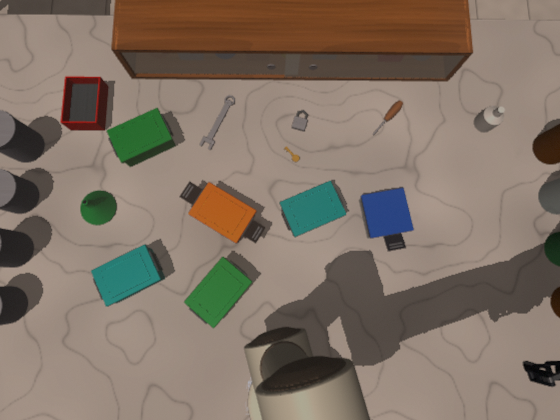

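View pics/scene0.png

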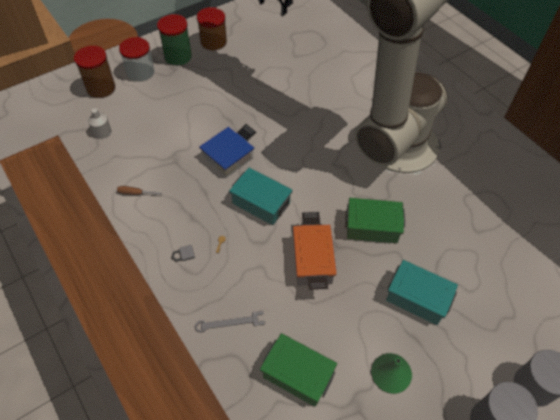

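The top view shows the orange tin at about (222,213). Its left clip is at (191,193) and its right clip at (255,231). The nearest look-alikes are a green box at (218,291) and a turquoise one at (312,208). Next I'll compute the pose from the colour mask.

```bash
cat > h.py <<'E'
import numpy as np,cv2
from workcell import camera_params
def ray(n,u,z):
    p=camera_params(n);T=np.array(p["T"]);d=T[:3,:3]@np.array([(u[0]-p["cx"])/p["fx"],(u[1]-p["cy"])/p["fy"],1])
    return T[:3,3]+d*(z-T[2,3])/d[2]
def lid(im,n):
    h=cv2.cvtColor(im,cv2.COLOR_BGR2HSV);m=cv2.inRange(h,(4,190,120),(16,255,255))
    c=max((c for c in cv2.findContours(m,0,1)[0] if 600<cv2.contourArea(c)<6000),key=cv2.contourArea)
    P=np.array([ray(n,q[0],.073)[:2] for q in c]).astype(np.float32)
    return cv2.minAreaRect(P*1000),c
E
python3 - <<'E'
from h import *
for n in("scene","top"):
    im=cv2.imread(f"pics/{n}0.png");r,c=lid(im,n);print(n,r,cv2.boundingRect(c))
    for f in [(191,193),(255,231)] if n=="top" else [(311,219),(318,283)]: print(f,ray(n,f,.066))
im=cv2.imread("pics/top0.png")[160:330,150:360]
cv2.imwrite("pics/c.png",cv2.resize(im,None,fx=3.5,fy=3.5,interpolation=2))
E
```

```text
Traceback (most recent call last):
  File "h.py", line 8, in lid
    c=max((c for c in cv2.findContours(m,0,1)[0] if 600<cv2.contourArea(c)<6000),key=cv2.contourArea)
ValueError: max() iterable argument is empty
```

```bash
sed -i 's/(4,190,120),(16,255,255)/(4,190,150),(16,255,255)/; s/h=cv2.cvt/h=cv2.cvt/' h.py
python3 - <<'E'
from h import *
for n,p in(("scene",(314,250)),("top",(222,213))):
    im=cv2.imread(f"pics/{n}0.png");h=cv2.cvtColor(im,cv2.COLOR_BGR2HSV);print(n,im.shape,h[p[1],p[0]],h[p[1]-15,p[0]],h[p[1]+15,p[0]])
im=cv2.imread("pics/top0.png")[160:330,150:360]
cv2.imwrite("pics/c.png",cv2.resize(im,None,fx=3.5,fy=3.5,interpolation=2))
E
```

```text
scene (420, 560, 3) [ 11 192 166] [ 10 184 166] [ 10 183 167]
top (420, 560, 3) [ 13 210 176] [ 12 209 176] [ 13 210 164]
```

View pics/c.png

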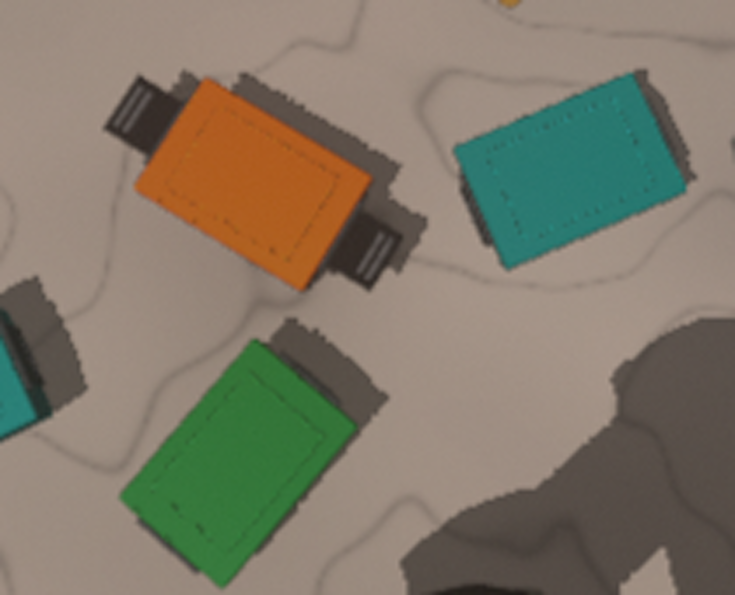

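The crop shows the lid cleanly, with both clips standing out from the tin's ends. They have about 50 mm free around them. I'll loosen the colour mask.

```bash
sed -i 's/(4,190,150),(16,255,255)/(6,150,130),(17,255,255)/' h.py
python3 - <<'E'
from h import *
for n in("scene","top"):
    im=cv2.imread(f"pics/{n}0.png")
    if n=="scene": im[:,:200]=0
    else: im[:100]=0
    r,c=lid(im,n);print(n,r,cv2.boundingRect(c))
C=lambda a,b:(150+a/3.5,160+b/3.5)
for q in [(106,127),(139,77),(371,289),(402,238)]: print(q,ray("top",C(*q),.066)[:2],ray("top",C(*q),.08)[:2])
E
```

```text
scene ((497.23760986328125, 192.50563049316406), (153.0655059814453, 100.46218872070312), 58.55078125) (294, 225, 42, 51)
top ((494.353515625, 190.5801544189453), (152.0308837890625, 102.19255828857422), 58.87380599975586) (189, 183, 67, 60)
(106, 127) [0.53762266 0.30440036] [0.53477186 0.30122213]
(139, 77) [0.57746763 0.28043319] [0.57410097 0.27756527]
(371, 289) [0.41226519 0.09828019] [0.41103738 0.09777058]
(402, 238) [0.45137962 0.0748627 ] [0.4496454  0.07465627]
```

```bash
python3 -m jog '[[[0.2,0.43,0,0.5,0],[0.4,0.86,0,1,0],[0.4,0.86,0,1,0],[0.4,0.86,0,1,0],[0.4,0.86,0,1,0],[0.4,0.86,0,1,0],[0.4,0.86,0,1,0],[0.4,0.86,0,1,0]]]' 20
python3 -m jog '[[[0.4,0.86,0,1,0],[0.4,0.86,0,0.2,0],[0.4,0.86,0,0,0],[0.4,0.86,0,0,0],[0.4,0.86,-0.3,0,0],[0.2,0.43,-0.6,0,0],[0,0,-0.6,0,0],[0,0,0,0,0]]]'
```

```text
time: 0.9
ee_pos: [0.2967, -0.2058, 0.2312]
tcp_rot: [180.0, -0.0, 53.1]
wrist_force: [0.4, -0.3, 0.8]
opening: -0.0005
grasp_force: 0.0
time: 1.7
ee_pos: [0.4047, 0.0295, 0.1525]
tcp_rot: [-179.7, 0.2, 59.1]
wrist_force: [0.2, -0.4, 0.8]
opening: 0.0002
grasp_force: 0.0
```

```bash
python3 -m jog '[[[0.3,0.6,0,0,0],[0.3,0.6,0,0,0],[0,0,0,0,0],[0,0,0,0,0]]]'
python3 - <<'E'
from h import *
from workcell import camera,sensors
o=sensors.get_obs();cv2.imwrite("pics/w1.png",camera("wrist"));cv2.imwrite("pics/s1.png",cv2.resize(camera("scene")[150:330,220:420],None,fx=3,fy=3))
v=np.array([.5195,.8545]);w=np.array([.8545,-.5195]);d=o["ee_pos"][:2]-[.496,.1915]
print(o["ee_pos"],d@v,d@w)
E
```

```text
time: 2.1
ee_pos: [0.4368, 0.0887, 0.1574]
tcp_rot: [180.0, -0.0, 59.0]
wrist_force: [0.1, 0.6, -0.4]
opening: 0.0003
grasp_force: 0.0
[0.43679058 0.08874545 0.15737121] -0.11856306008595435 0.0027865382606319725
```

View pics/w1.png

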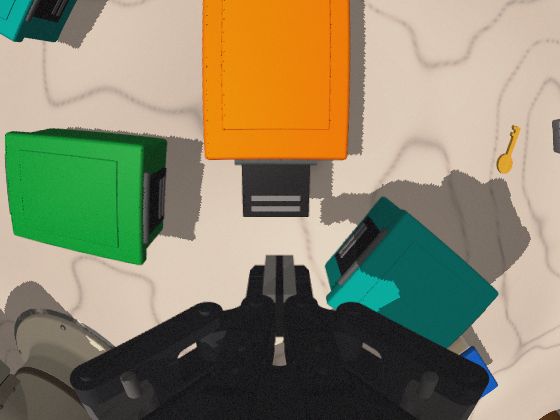

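View pics/s1.png

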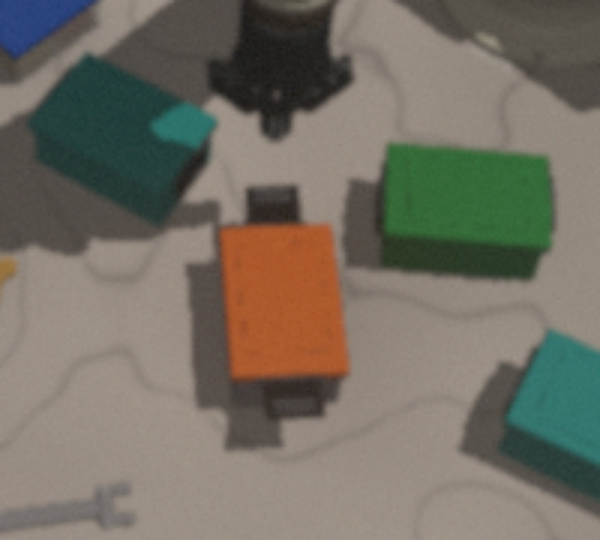

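The wrist view has the clip plate centred at about (276,190) with its outer edge on row 216, in line with the shut fingers at column 280. I'll check its radial position before descending.

```bash
cat >> h.py <<'E'
from scipy.spatial.transform import Rotation as Ro
def wray(o,u,z):
    p=camera_params("wrist");K=np.array(p["tool_from_camera"]);a=np.array(u)-[p["cx"],p["cy"]];r=np.linalg.norm(a);t=r/p["fx"]
    d=np.r_[np.sin(t)*a/r,np.cos(t)];R=Ro.from_euler("xyz",o["tcp_rot"],degrees=True).as_matrix()
    c=o["ee_pos"]+R@K[:3,3];d=R@K[:3,:3]@d;return c+d*(z-c[2])/d[2]
V=np.array([.5195,.8545]);W=np.array([.8545,-.5195]);C0=np.array([.496,.1915])
def rw(p): d=np.array(p)[:2]-C0;return np.round([d@V,d@W],4)
E
python3 - <<'E'
from h import *
from workcell import sensors
o=sensors.get_obs()
for u,z in [((204,158),.073),((348,160),.073),((243,216),.066),((309,216),.066),((309,216),.08)]: print(u,z,rw(wray(o,u,z)))
E
```

```text
(204, 158) 0.073 [-0.0771 -0.0509]
(348, 160) 0.073 [-0.0783  0.0526]
(243, 216) 0.066 [-0.1239 -0.0245]
(309, 216) 0.066 [-0.1237  0.0263]
(309, 216) 0.08 [-0.1185  0.0249]
```

The lid edge matches to 1 mm, so I'll descend.

```bash
python3 -m jog '[[[0,0,-0.7,0,0],[0,0,-0.5,0,0],[0,0,-0.3,0,0],[0,0,-0.3,0,0],[0,0,-0.3,0,0],[0,0,-0.2,0,0],[0,0,-0.2,0,0],[0,0,0,0,0]]]'
python3 - <<'E'
from h import *
from workcell import sensors
o=sensors.get_obs();print(rw(o["ee_pos"]))
E
```

```text
time: 3.0
ee_pos: [0.436, 0.0887, 0.0303]
tcp_rot: [-179.9, 0.1, 59.0]
wrist_force: [-0.6, 0.9, -0.3]
opening: 0.0002
grasp_force: 0.0
[-0.119   0.0022]
```

```bash
python3 -m jog '[[[0.05,0.085,0,0,0],[0.05,0.085,0,0,0],[0.05,0.085,0,0,0],[0.05,0.085,0,0,0],[0,0,0,0,0]]]'
python3 -m jog '[[[0.02,0.035,0,0,0],[0.02,0.035,0,0,0],[0,0,0,0,0]]]'
python3 - <<'E'
from h import *
from workcell import sensors
o=sensors.get_obs();print(rw(o["ee_pos"]))
E
```

```text
time: 3.5
ee_pos: [0.447, 0.1066, 0.0314]
tcp_rot: [180.0, -0.0, 59.0]
wrist_force: [-0.1, -0.7, 0.2]
opening: -0.0
grasp_force: 0.0
time: 3.8
ee_pos: [0.4487, 0.1096, 0.0313]
tcp_rot: [-180.0, -0.0, 59.0]
wrist_force: [0.2, 0.1, -0.4]
opening: -0.0002
grasp_force: 0.0
[-0.0946  0.0021]
```

```bash
for i in 1; do python3 -m jog '[[[0.02,0.035,0,0,0],[0,0,0,0,0]]]'; done; python3 -m jog '[[[0.02,0.035,0,0,0],[0,0,0,0,0]]]';  python3 - <<'E'
from h import *
from workcell import camera,sensors
o=sensors.get_obs();print(rw(o["ee_pos"]));cv2.imwrite("pics/w2.png",camera("wrist"))
E
```

```text
time: 4.0
ee_pos: [0.4494, 0.1109, 0.0312]
tcp_rot: [-180.0, 0.1, 58.9]
wrist_force: [-1.9, -3.7, 0.7]
opening: -0.0003
grasp_force: 1.8
time: 4.2
ee_pos: [0.4494, 0.111, 0.0312]
tcp_rot: [180.0, 0.3, 58.9]
wrist_force: [-8.5, -15.1, 6.8]
opening: 0.0002
grasp_force: 8.3
[-0.093  0.002]
```

View pics/w2.png

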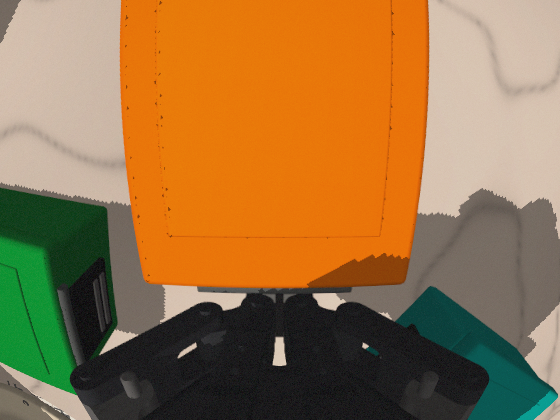

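Contact went firm at r = 93 mm with about 18 N and the tin didn't slip. The wrist view shows the plate flush under the lid edge (row 289). I'll back off, lift, and cross to the left end.

```bash
python3 -m jog '[[[-0.13,-0.21,0,0,0],[-0.15,-0.25,0,0,0],[0,0,0.6,0,0],[0,0,0.9,0,0],[0,0,0.8,0,0],[0,0,0.4,0,0],[0.25,0.4,0,0,0],[0.5,0.81,0,0,0]]]'
python3 -m jog '[[[0.5,0.81,0,0,0],[0.5,0.81,0,0,0],[0.5,0.81,0,0,0],[0.25,0.4,0,0,0],[0,0,0,0,0],[0,0,0,0,0]]]'
python3 - <<'E'
from h import *
from workcell import camera,sensors
o=sensors.get_obs();print(rw(o["ee_pos"]));cv2.imwrite("pics/w3.png",camera("wrist"));im=camera("top");cv2.imwrite("pics/t3.png",im);im[:100]=0;print(lid(im,"top")[0])
E
```

```text
time: 5.05
ee_pos: [0.4744, 0.1493, 0.1684]
tcp_rot: [179.9, -0.2, 58.8]
wrist_force: [1.8, -0.3, -0.0]
opening: 0.0
grasp_force: 0.0
time: 5.65
ee_pos: [0.5614, 0.2915, 0.1659]
tcp_rot: [-180.0, 0.0, 59.0]
wrist_force: [-0.5, 0.1, -0.5]
opening: -0.0002
grasp_force: 0.0
[0.1194 0.0039]
((494.11956787109375, 190.6695556640625), (151.94210815429688, 102.68551635742188), 58.87379837036133)
```

View pics/w3.png

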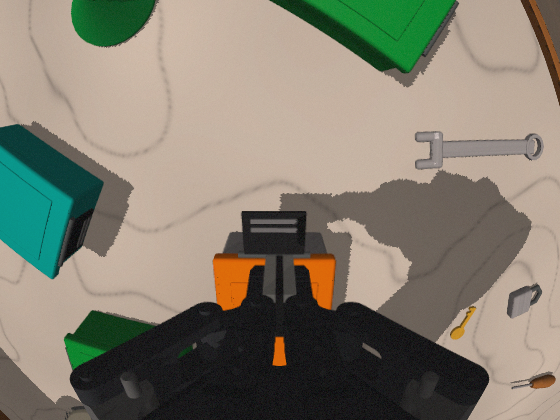

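The tin hasn't moved. The left clip spans columns 242–306 and rows 211–255, centred near the fingers and tilted slightly up.

```bash
python3 - <<'E'
from h import *
from workcell import sensors
o=sensors.get_obs()
for z in(.066,.075,.083): print(z,rw(wray(o,(242,211),z)),rw(wray(o,(306,211),z)))
print(rw(wray(o,(215,256),.073)),rw(wray(o,(334,256),.073)))
E
python3 -m jog '[[[0,0,-0.8,0,0],[0,0,-0.6,0,0],[0,0,-0.3,0,0],[0,0,-0.3,0,0],[0,0,-0.3,0,0],[0,0,-0.2,0,0],[0,0,-0.17,0,0],[0,0,0,0,0]]]'
python3 - <<'E'
from h import *
from workcell import sensors
o=sensors.get_obs();print(rw(o["ee_pos"]))
E
```

```text
0.066 [ 0.1148 -0.0251] [0.115  0.0259]
0.075 [ 0.118 -0.024] [0.1182 0.0251]
0.083 [ 0.1208 -0.023 ] [0.121  0.0244]
[ 0.0777 -0.0483] [0.0782 0.0499]
time: 6.55
ee_pos: [0.5613, 0.2918, 0.0317]
tcp_rot: [-180.0, 0.0, 59.0]
wrist_force: [0.4, 0.5, -0.3]
opening: -0.0
grasp_force: 0.3
[0.1197 0.0037]
```

Next I'll push inward along −v, 20 mm quickly and then in small steps.

```bash
python3 -m jog '[[[-0.05,-0.085,0,0,0],[-0.05,-0.085,0,0,0],[-0.05,-0.085,0,0,0],[-0.05,-0.085,0,0,0],[0,0,0,0,0]]]'|grep -E "pos|wrist"
python3 -m jog '[[[-0.02,-0.035,0,0,0],[-0.02,-0.035,0,0,0],[0,0,0,0,0]]]'|grep -E "pos|wrist"
python3 -m jog '[[[-0.02,-0.035,0,0,0],[0,0,0,0,0]]]'|grep -E "pos|wrist"
python3 - <<'E'
from h import *
from workcell import sensors
o=sensors.get_obs();print(rw(o["ee_pos"]))
E
```

```text
ee_pos: [0.5514, 0.2743, 0.0332]
wrist_force: [0.0, -0.0, -0.4]
ee_pos: [0.5495, 0.2712, 0.0328]
wrist_force: [0.2, 0.2, 1.0]
ee_pos: [0.5485, 0.2695, 0.0327]
wrist_force: [-0.1, 0.6, 0.1]
[0.0939 0.0043]
```

```bash
python3 -m jog '[[[-0.02,-0.035,0,0,0],[0,0,0,0,0]]]'|grep -E "pos|wrist"
python3 -m jog '[[[-0.01,-0.015,0,0,0],[0,0,0,0,0]]]'|grep -E "pos|wrist"
python3 - <<'E'
from h import *
from workcell import sensors
o=sensors.get_obs();print(rw(o["ee_pos"]))
E
```

```text
ee_pos: [0.5475, 0.2677, 0.0327]
wrist_force: [1.2, 0.2, -0.2]
ee_pos: [0.5471, 0.2671, 0.0328]
wrist_force: [-0.4, 0.0, 0.3]
[0.0911 0.0044]
```

```bash
python3 -m jog '[[[-0.02,-0.035,0,0,0],[0,0,0,0,0]]]'|grep -E "pos|wrist"
python3 -m jog '[[[-0.01,-0.015,0,0,0],[0,0,0,0,0]]]'|grep -E "pos|wrist"
python3 - <<'E'
from h import *
from workcell import sensors,camera
o=sensors.get_obs();print(rw(o["ee_pos"]));cv2.imwrite("pics/w4.png",camera("wrist"))
E
```

```text
ee_pos: [0.5469, 0.2667, 0.0329]
wrist_force: [4.4, 8.8, -5.5]
ee_pos: [0.5469, 0.2666, 0.0329]
wrist_force: [7.7, 12.3, -6.6]
[0.0906 0.0044]
```

View pics/w4.png

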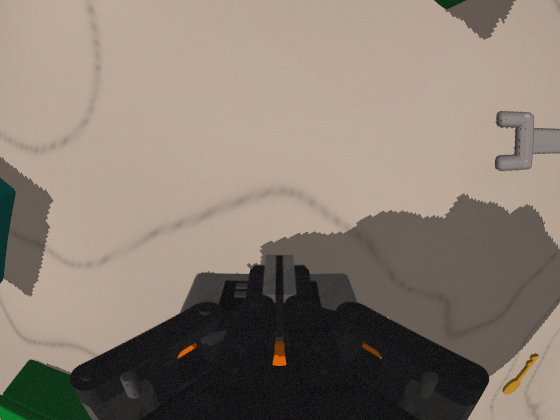

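Contact is firm at r = 91 mm with about 14 N. The wrist view shows the plate pinned behind the fingers at about (237,290). I'll retreat outward, lift, and check from above.

```bash
python3 -m jog '[[[0.13,0.21,0,0,0],[0.15,0.25,0,0,0],[0,0,0.6,0,0],[0,0,0.9,0,0],[0,0,0.8,0,0],[0,0,0.8,0,0],[-0.3,-0.5,0.3,0,0],[-0.5,-0.8,0,0,0]]]'
python3 -m jog '[[[-0.5,-0.8,0,0,0],[-0.5,-0.8,0,0,0],[-0.5,-0.8,0,0,0],[-0.5,-0.8,0,0,0],[-0.5,-0.8,0,0,0],[-0.5,-0.8,0,0,0],[-0.3,-0.5,0,0,0],[0,0,0,0,0]]]'
python3 - <<'E'
from h import *
from workcell import camera
a=camera("top");c=a[150:280,150:440].copy();b=camera("scene")[110:300,220:360]
a[:100]=0;print(lid(a,"top")[0])
c=cv2.resize(c,None,fx=1.5,fy=1.5);b=cv2.resize(b,None,fx=2.4,fy=2.4);k=np.zeros((460,780,3),np.uint8);k[:c.shape[0],:c.shape[1]]=c;k[:b.shape[0],440:440+b.shape[1]]=b;cv2.imwrite("pics/f.png",k)
E
```

```text
time: 9.2
ee_pos: [0.5208, 0.2237, 0.2051]
tcp_rot: [179.9, -0.2, 59.1]
wrist_force: [0.4, -1.2, -0.4]
opening: 0.0002
grasp_force: 0.0
time: 10.0
ee_pos: [0.3532, -0.0445, 0.2036]
tcp_rot: [179.9, 0.0, 58.7]
wrist_force: [1.0, -0.2, -0.2]
opening: 0.0
grasp_force: 0.0
((494.2845153808594, 190.46588134765625), (151.76390075683594, 102.19252014160156), 58.87374496459961)
```

View pics/f.png

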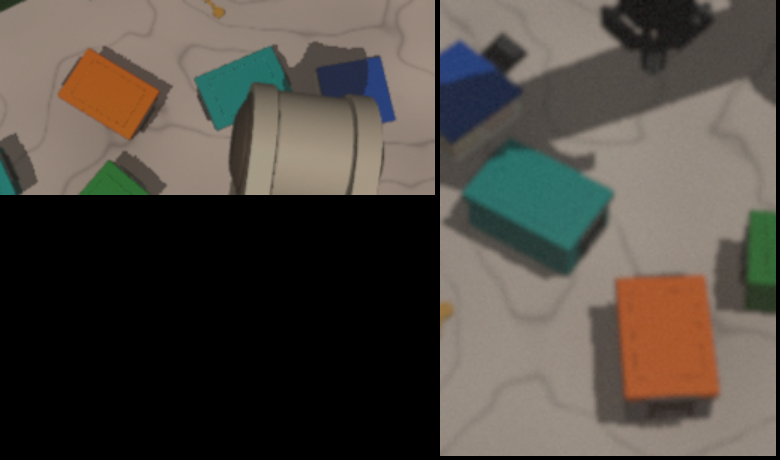

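Neither clip sticks out any more: in the right-hand view, the left one at (670,408) lies flat. The tin is still in its place and the blue box's clip is open at (505,52).

```bash
python3 -c "
from workcell import ticket;print(ticket.job_done())"
```

```text
the job is handed in; nothing more can be done
None
```

Both clips of the orange-lidded tin are folded flat against its ends, right one first. The tin did not measurably move, the blue box's clip is still open, and the job was handed in at about 10 s.

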